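Gauge the stem socket of a lamp foot

TASK

Find out how deep the stem socket in the beech lamp foot is: take the steel depth gauge out of the tool stand, put it upright in the socket and push it gently down, past the drag of the snug bore, until it is fully home on the bottom. Only then slide its stop disc down the rod until it rests on the wood, leave the gauge standing there like that, and do not disturb the other things on the bench.

Things in the scene. Friction and masses are not known exactly. Their poses are not given: they have to be found in the camera images.
- gauge: Steel depth gauge, loose, 0.10 to 0.18 kg, upright in any one of the stand's three wells. Origin: centre of the rod's foot, 11 mm above the table at the start; z up along it. Rod 12 mm thick, 2 mm chamfer at the foot; a sliding stop disc; on top a round knob 18 mm thick, 88 to 112 mm above the foot, to grip it by.
- gauge_tip (a point): Centre of the rod's flat foot (same point as the gauge's origin), moves with the gauge.
- gauge_knob (a point): Point on the gauge's axis 102 mm above the foot, 10 mm below the top of the knob: the grip height.
- disc_under (a point): Centre of the underside of the stop disc, a steel disc 54 mm across, 8 mm thick, around the rod. At the start it is 73 mm above the rod's foot (7 mm of bare rod between disc and knob). It slides down the rod by up to 40 mm against about 2 N of friction and stays where it is left.
- stop_disc (a joint): How far the stop disc has been slid down the rod from its starting place, m: 0 at the start, up to 0.040.
- lamp_foot: Pale beech lamp foot, a block 120 x 120 mm, 80 mm high, fast on the bench; four small screws in its top. Origin: centre of its underside; z up, x and y along its sides. The one socket is in its top, 20 mm from the centre towards +x. Pressing the gauge or disc on the wood or on the socket's bottom with more than 30 N is too rough.
- socket_mouth (a point): Centre of the socket's mouth, in the top face (80 mm above the table): a vertical blind bore 14 mm wide, 2 mm chamfer. Its flat bottom is 45 to 65 mm down, different each time, hidden: it must be felt. From 12 mm down the bore drags on the rod with about 4 to 8 N, so the gauge stays where it is let go and does not sink by its own weight; the bottom stops it solidly.
- stand: Wooden tool stand, 210 x 70 x 60 mm, fast on the bench; three wells 14 mm wide and 49 mm deep in a row along its x axis, at -66, 0 and +66 mm. Origin: centre of its underside. The gauge, a glass cutter and a marker pen (up to 137 mm above the table) stand in the wells.
- cutter: Glass cutter, a slim brass rod with a black handle up to 18 mm thick, 126 mm long, upright in the stand; a bystander. Origin: its foot.
- marker: Marker pen, 12 mm thick, 127 mm long, upright in the stand; a bystander. Origin: its foot.
- foil_roll: Copper roll, 52 mm across, 12 mm high, lying on the bench; a bystander. Origin: centre of its underside.
- flux_jar: Small jar, 52 mm across, 60 mm high; a bystander. Origin: centre of its underside.
- hammer: Hammer lying on the bench; a bystander. Origin near its middle, underneath.
- brush: Brush lying on the bench; a bystander. Origin near its middle, underneath.
- offcut0: Glass offcut 70 x 50 x 6 mm lying on the bench; a bystander. Origin: centre of its underside.
- offcut1: Glass offcut 60 x 60 x 6 mm lying on the bench; a bystander. Origin: centre of its underside.
- pliers: Pliers lying on the bench, 190 mm long; a bystander. Origin near the pivot, underneath.
Not all that is in view belongs to the job. What is shaped like the lamp_foot but red or turquoise is not meant.

How it is judged (in metres and radians):
On the way, in this order (a step that is already met when the one before it is completed fails the run):
1. the rod's foot is on the bottom of the socket, the gauge upright, with the stop disc still at least 4 mm above the wood (distance between gauge_tip and socket_floor_c0 below 0.0075 m and angle between gauge's own z axis and vertical below 0.1 rad and z of disc_under in the frame of socket_mouth above 0.004 m), for 0.2 s.
2. the stop disc is slid down to the wood (gap under 2 mm) with the rod still on the bottom (distance between gauge_tip and socket_floor_c0 below 0.0075 m and angle between gauge's own z axis and vertical below 0.1 rad and z of disc_under in the frame of socket_mouth below 0.002 m), for 0.2 s.
At the end, for the whole second after the job is handed in: The gauge stands upright (within 0.1 rad) in the socket, at rest and let go, its foot on the bottom (within about 1.5 mm) and the stop disc's underside on the lamp foot's top face (gap under 2 mm) (all of step 2 and horizontal distance between gauge_tip and socket_mouth below 0.004 m and linear speed of gauge below 0.01 m/s); the robot touches nothing.
It fails at once if the socket's bottom is pressed with more than 30 N (contact force between gauge and socket_floor_c0 above 30 N).
It fails at once if the lamp foot is pressed with more than 30 N by the gauge or its disc (contact force between gauge and lamp_foot above 30 N).
It fails at once if a bystander on the bench or in the stand is moved by more than 25 mm (distance of any of foil_roll, flux_jar, hammer, brush, offcut0, offcut1, pliers, cutter, marker from where it was at the start of the episode above 0.025 m).
It also fails if it takes over 64 s, if anything falls off the work surface, if the arm or the gripper's body presses on something with over 40 N, if the wrist force passes 120 N, or if a joint passes its speed limit or range.

ROBOT

A 6-joint arm with a two-finger parallel gripper is mounted at the origin on the work surface. World frame = base frame: x ahead of the robot, y to its left, z up, the work surface at z = 0. Lengths are in mm, angles in rad, forces in N, time in s.
With the tool pointing down it reaches from about 350 to 975 mm from the base axis. Payload 7.1 kg.
Tool frame: the origin (TCP) lies midway between the tips of the shut fingers; the grasp point (between the pads) lies 19 mm behind it (ctrl.grip_depth is the distance from the TCP to the grasp point, in mm); z points along the fingers, y is the line along which they close (so a half turn about z gives the same grasp; the last joint's range is limited). The gripper opens to 88 mm and grips with 3 to 60 N. Pads are 20 mm wide; open, the fingers measure 115 mm over their backs; the gripper's body (75 mm by 178 mm) begins 61 mm behind the grasp point.
Start: joints at [-0.019, 0.423, 1.63, -0, 1.089, -0.019], TCP at [624.984, 0.026, 222.675] pointing down, gripper open.
Joint ranges: [-3, 3], [-0.9, 2.11], [0.09, 2.58], [-1.31, 4.45], [0.11, 2.69], [-2.54, 2.54]. Speed limits (rad/s): [2.39, 2.39, 3.01, 3.14, 3.14, 3.14].

INTERFACE

Orientations are given as a rotation vector (axis times angle).
In Python, from workcell import ctrl, cams gives the robot as it stands.
- The arm moves only by the tool move_arm, never from a script. Its argument "steps" is a list of rows, each a list of 3 entries, a list of its own where there are three numbers: the shift along the tool's x, y, z in units of 25 mm (1.0 is 25 mm), then the turn about the tool's z in units of 5 degrees (1.0 is 5 degrees), then the closure, from 0 (fully open) to 1 (shut). A call has 1 to 20 rows; each row shifts and turns the commanded pose from where the row before left it, along the tool's axes as they then stand; what a row does not reach is not made up. A row lasts 1/12 s, in which the tool goes at most 41.7 mm and 7.16 degrees, less where a joint would pass 70% of its speed; a pose out of reach is approached as far as the arm can. A call is refused whole if a number of a shift passes 1 or a number of a turn 1, either way. A call with a gripper value outside its range is refused whole. The fingers move at their own pace and stop on an object; the grip force is fixed at half the most. Time passes only in rows, so rows that do not move let the fingers close. It gives the time, the measured TCP pose, the force, the opening and the grip force at its end, in the units of the state.
- ctrl.get_obs(): the state, without advancing time (a new reading comes with each control period).
- cams.get_image(name): name is "scene" or "side" or "wrist"; returns a dict with "image" (384x512x3 uint8, red, green, blue), "camera_matrix" (3x3 intrinsics, pixels), "xyz" and "rotation" of the camera in the world; the wrist camera has in their place "mount" (4x4, takes a point from camera to tool coordinates, whose origin is the TCP and whose axes are the flange's). Camera axes: x right, y down, z forward; pixel columns grow to the right and rows downward; lengths in mm; the calibration is good to about 2 mm. A picture is of the moment at which its call begins: read the wrist's pose just before it. There is no depth.
- ctrl.close_job(): hands the job in; it is judged then, once.
Trained networks look in the newest picture that a camera, given by its name, has taken for a name from the list of things; names that differ only in an ending like _2 or _b are one class to them, and where a whole thing is asked for, a point or a joint stands for the part that bears it (a point fixed in the world has none). Each returns a list of dicts, best first, with "p" (0 to 1); they miss things now and then, are a little off and sometimes report something else, mostly with a low value. They report only what shows in the picture. A call takes as long as a camera call. They do not tell look-alikes from the thing itself.
- cams.boxes_of(camera, thing): "rect" ([centre column, centre row, width, height] in pixels, round what is visible of it).
- cams.cut_out(camera, thing): "pixels" (384x512 bool, what is visible of it) and "rect" ([centre column, centre row, width, height] in pixels, round what is visible of it).
The state is a dict: "t": time; "qpos": joint angles; "qvel": joint speeds; "joint_torque": joint torques, N m; "ee_pos": TCP position; "orientation": TCP orientation; "ft_force": force on the tool from outside, world axes, zero at the start; "moment": the same for the moment, N m; "width": finger opening in mm; "grasp_force": force on a finger pad.
Only numpy, scipy, OpenCV 4.12 (cv2) and the standard library are available. Lean on these libraries where they do the work, as an engineer would, in place of code of your own. Each camera call takes 0.05 s, during which the arm holds its last target. There are 200 camera calls.

## Working session

There is one attempt and no reset: what is moved stays moved. The work goes in short steps, Python scripts to look and compute and a tool call to move; the robot and the scene stay as the last step left them, time stands still between calls to the robot, and variables do not carry over. Pictures are saved under pics/ and viewed, at most 10 in all, crops included, and the job is handed in when it is done.

Besides the shell and the picture viewer there is one more tool, called by a JSON object that holds its "op" and its "data", one argument or row to a line. move_arm: Moves the arm, as the interface text tells. Its arguments: {"type":"object","properties":{"steps":{"type":"array"}},"required":["steps"]}

```bash
mkdir -p pics; ls; cat > h.py <<'E'
import numpy as np, cv2
from scipy.spatial.transform import Rotation as R
from workcell import ctrl, cams
def shot(n):
    o=ctrl.get_obs(); d=cams.get_image(n); K=np.array(d["camera_matrix"])
    if n=="wrist":
        T=np.eye(4);T[:3,:3]=R.from_rotvec(o["orientation"]).as_matrix();T[:3,3]=o["ee_pos"]
        M=T@np.array(d["mount"]); P,Q=M[:3,3],M[:3,:3]
    else: P,Q=np.array(d["xyz"]),np.array(d["rotation"])
    return d["image"],K,P,Q
def ray(c,uv): 
    _,K,P,Q=c; return P,Q@np.linalg.solve(K,[uv[0],uv[1],1.])
def onz(c,uv,z):
    P,r=ray(c,uv); return P+r*(z-P[2])/r[2]
def proj(c,X):
    _,K,P,Q=c; p=K@(Q.T@(np.array(X,float)-P)); return p[:2]/p[2]
def save(c,f,s=1): cv2.imwrite("pics/"+f,cv2.resize(c[0][:,:,::-1],None,fx=s,fy=s))
E
python3 - <<'E'
from h import *
ims={}
for n in("scene","side","wrist"):
    c=shot(n);ims[n]=c;save(c,n+"0.png",1.5)
    print(n,c[2].round(),c[3][:,2].round(2))
    for t in("gauge","gauge_knob","lamp_foot","stand","cutter","marker","stop_disc","socket_mouth"):
        try: print(t,[(round(float(b["p"]),2),np.round(b["rect"]).astype(int).tolist()) for b in cams.boxes_of(n,t)[:3]])
        except Exception as e: print(t,e)
print(ctrl.get_obs()["orientation"])
E
```

```text
picsTraceback (most recent call last):
  File "<stdin>", line 5, in <module>
IndexError: too many indices for array: array is 1-dimensional, but 2 were indexed
```

```bash
sed -i 's/np.array(d\["rotation"\])$/R.from_rotvec(d["rotation"]).as_matrix()/' h.py
python3 - <<'E'
from h import *
print(cams.get_image("scene")["rotation"])
for n in("scene","side","wrist"):
    c=shot(n);save(c,n+"0.png",1.5)
    print(n,c[2].round(),c[3][:,2].round(2))
    for t in("gauge","gauge_knob","lamp_foot","stand","cutter","marker","stop_disc","socket_mouth"):
        try: print(t,[(round(float(b["p"]),2),np.round(b["rect"]).astype(int).tolist()) for b in cams.boxes_of(n,t)[:3]])
        except Exception as e: print(t,e)
print(ctrl.get_obs()["orientation"])
E
```

```text
[-2.20068135 -1.12837642  0.40525132]
scene [1377. -655. 1350.] [-0.52  0.39 -0.76]
gauge [(0.7, [234, 236, 14, 12]), (0.28, [294, 176, 41, 38])]
gauge_knob [(0.74, [233, 236, 24, 17])]
lamp_foot [(0.72, [262, 142, 24, 34]), (0.64, [294, 175, 37, 42]), (0.43, [345, 161, 7, 36])]
stand [(0.55, [228, 229, 40, 62])]
cutter [(0.66, [225, 220, 2, 16])]
marker [(0.44, [220, 205, 5, 19])]
stop_disc [(0.68, [235, 235, 18, 15]), (0.61, [361, 198, 49, 23]), (0.47, [233, 237, 20, 17])]
socket_mouth [(0.96, [298, 177, 40, 38]), (0.58, [262, 142, 20, 33])]
side [-132. -690.  860.] [ 0.54  0.57 -0.62]
gauge [(0.71, [345, 214, 21, 20])]
gauge_knob [(0.56, [346, 214, 25, 23])]
lamp_foot [(0.82, [217, 190, 50, 53]), (0.81, [106, 203, 52, 54]), (0.67, [158, 217, 54, 55])]
stand [(0.7, [322, 245, 80, 49])]
cutter []
marker [(0.66, [343, 217, 18, 15])]
stop_disc [(0.68, [346, 216, 22, 16])]
socket_mouth [(0.95, [221, 191, 46, 49]), (0.9, [160, 219, 52, 54]), (0.88, [106, 202, 50, 56])]
wrist [625.  85. 384.] [-0.   -0.31 -0.95]
gauge [(0.92, [259, 341, 38, 20])]
gauge_knob [(0.56, [259, 342, 36, 23])]
lamp_foot [(0.95, [134, 52, 182, 104]), (0.64, [260, 339, 38, 24]), (0.56, [28, 45, 56, 91])]
stand [(0.82, [231, 275, 124, 52])]
cutter []
marker []
stop_disc [(0.61, [262, 335, 35, 6])]
socket_mouth [(0.67, [26, 46, 52, 91]), (0.62, [132, 52, 182, 105])]
[-2.22144610e+00 -2.22142130e+00  3.33564218e-05]
```

View pics/scene0.png

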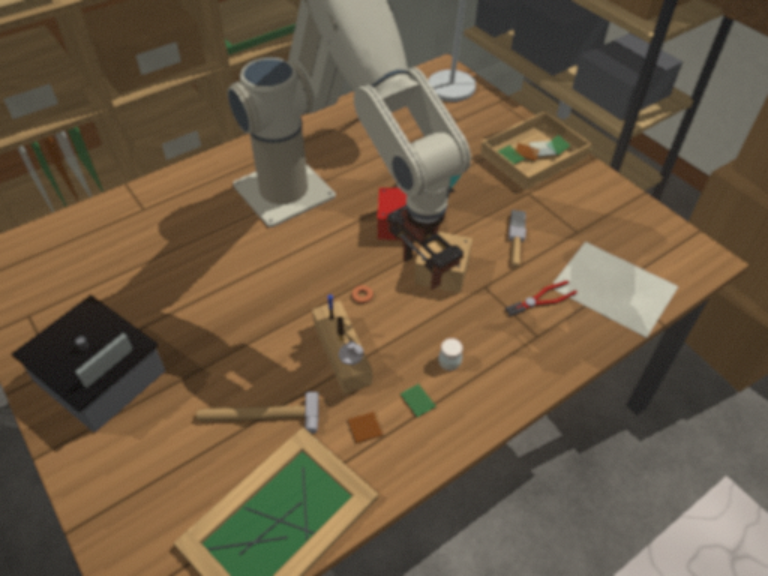

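View pics/side0.png

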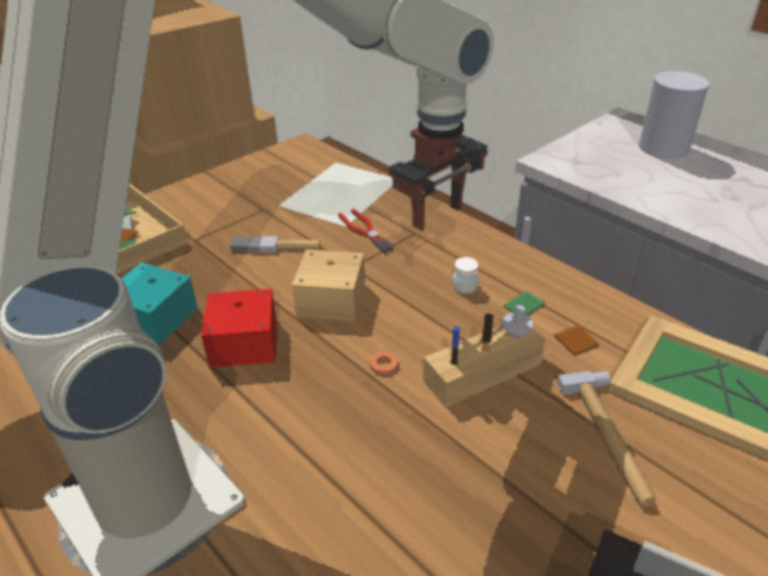

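```bash
python3 - <<'E'
from h import *
def tri(a,ua,b,ub):
    A=[];B=[]
    for P,r in (ray(a,ua),ray(b,ub)):
        r=r/np.linalg.norm(r);M=np.eye(3)-np.outer(r,r);A.append(M);B.append(M@P)
    return np.linalg.lstsq(np.vstack(A),np.hstack(B),rcond=None)[0]
s=shot("scene");d=shot("side");w=shot("wrist");save(w,"w0.png",1.5)
# knob top pixel: scene (350,350)/1.5 side (518,311)/1.5
print("knob",tri(s,(234,230),d,(346,207)))
for c,n in((s,"scene"),(d,"side"),(w,"wrist")):
    r=cams.boxes_of(n,"gauge")[0]["rect"];print(n,onz(c,r[:2],100).round())
    for b in cams.boxes_of(n,"lamp_foot"): print(" foot",onz(c,b["rect"][:2],60).round())
    r=cams.cut_out(n,"lamp_foot")[0];print(r["rect"])
print("disc wood hole(side)",onz(d,(330/1.5,262/1.5),80))
for u in((310,254),(363,257),(358,293),(297,286)): print(onz(d,np.array(u)/1.5,80).round())
for u in((425,362),(545,330),(512,325)): print('stand',onz(d,np.array(u)/1.5,60).round())
E
```

```text
knob [ 633.54417097 -192.46622444  115.33170171]
scene [ 643. -199.  100.]
 foot [312. 155.  60.]
 foot [ 622. -185.   60.]
[296.1, 175.3, 38.6, 36.4]
side [ 624. -201.  100.]
 foot [218. 332.  60.]
 foot [ 662. -173.   60.]
 foot [476. 144.  60.]
 foot [288. 164.  60.]
[159.4, 218.8, 56.9, 50.5]
wrist [ 631. -207.  100.]
 foot [382. 148.  60.]
 foot [495. 141.  60.]
 foot [ 559. -217.   60.]
[133.7, 51.5, 185.4, 103.1]
disc wood hole(side) [518.45375772 186.26257439  80.        ]
[507. 236.  80.]
[577. 153.  80.]
[493.  72.  80.]
[423. 169.  80.]
stand [ 466. -131.   60.]
stand [ 680. -224.   60.]
stand [ 648. -174.   60.]
```

View pics/wrist0.png

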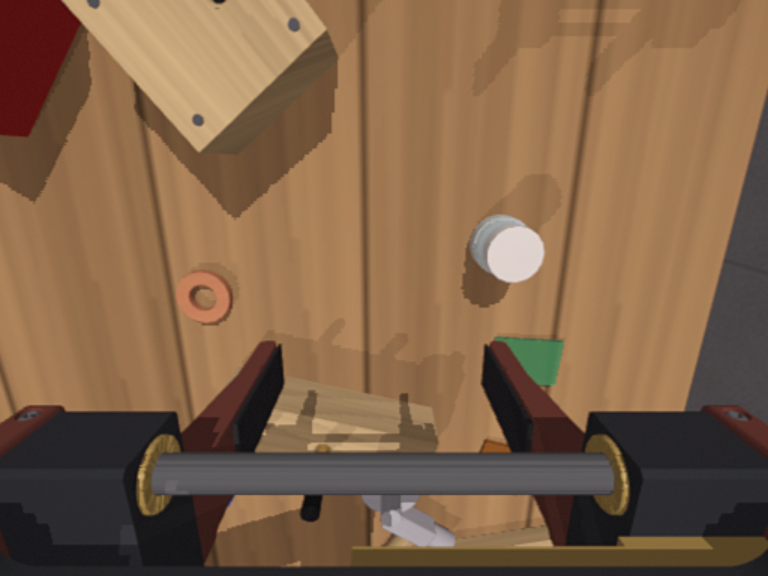

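{"op": "move_arm", "data": {
  "steps": [
    [[-1,0.3,0],0,0],
    [[-1,0,0],0,0],
    [[-1,0,0],0,0],
    [[-1,0,0],0,0],
    [[-1,0,0],0,0],
    [[0,0,0],0,0],
    [[0,0,0],0,0]
  ]
}}

```text
t: 2.63
ee_pos: [632.4, -126.0, 222.6]
orientation: [-2.224, -2.219, -0.0]
ft_force: [-0.6, 0.7, 0.1]
width: 87.6
grasp_force: 0.0
```

```bash
python3 - <<'E'
from h import *
w=shot("wrist");save(w,"w1.png",1.5)
print(ctrl.get_obs()["ee_pos"])
for t in("gauge","gauge_knob","stop_disc","stand","cutter"):
  for b in cams.boxes_of("wrist",t)[:2]: print(t,round(b["p"],2),b["rect"],onz(w,b["rect"][:2],113).round(1),onz(w,b["rect"][:2],92).round(1))
E
```

```text
[ 632.3400848  -125.00005393  222.54713483]
gauge 0.79 [255.6, 240.7, 47.5, 38.9] [ 633.1 -180.4  113. ] [ 633.1 -191.2   92. ]
stop_disc 0.78 [255.6, 239.2, 45.2, 35.2] [ 633.1 -178.6  113. ] [ 633.1 -189.2   92. ]
stand 0.83 [204.9, 212.5, 173.9, 93.7] [ 579.1 -146.9  113. ] [ 575.  -155.1   92. ]
cutter 0.65 [200.3, 234.2, 24.4, 45.3] [ 572.6 -172.3  113. ] [ 567.9 -182.5   92. ]
```

View pics/w1.png

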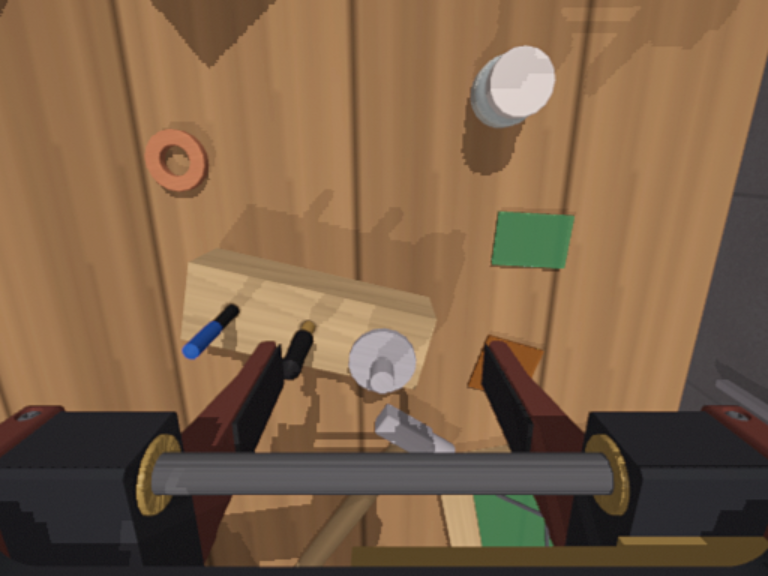

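```bash
python3 - <<'E'
from h import *
w=shot("wrist")
print(onz(w,(254.7,240.2),92),onz(w,(254.7,239.5),92)); print(onz(w,(255,252.5),123))
b=cams.cut_out("wrist","gauge")[0]; ys,xs=np.where(b["pixels"]);print(xs.min(),xs.max(),ys.min(),ys.max())
for p in[(633,-190,92),(633,-190,123),(633,-190,99)]: print(proj(w,p))
o=ctrl.get_obs();print(o["ee_pos"],o["orientation"])
E
```

```text
[ 632.43053548 -188.5123791    92.        ] [ 632.43009322 -187.59151457   92.        ]
[ 632.76496416 -187.35681467  123.        ]
232 276 222 262
[255.17816545 241.32852109]
[255.21539073 254.67178381]
[255.18596643 244.1247528 ]
[ 632.55916995 -124.15731717  222.73728306] [-2.22025649e+00 -2.22259149e+00 -7.42847556e-05]
```

{"op": "move_arm", "data": {
  "steps": [
    [[-1,0,0],0,0.5],
    [[-1,0,0],0,0.5],
    [[-0.5,0,0],0,0.5],
    [[0,0,0],0,0.5],
    [[0,0,1],0,0.5],
    [[0,0,1],0,0.5],
    [[0,0,1],0,0.5],
    [[0,0,0.8],0,0.5],
    [[0,0,0],0,0.5],
    [[0,0,0],0,0.5]
  ]
}}

```text
t: 3.87
ee_pos: [631.9, -186.4, 126.9]
orientation: [-2.219, -2.22, 0.002]
ft_force: [0.1, 0.4, 0.0]
width: 44.0
grasp_force: 0.0
```

```bash
python3 - <<'E'
from h import *
w=shot("wrist");d=shot("side")
a=cv2.resize(w[0],(400,300));b=cv2.resize(d[0][130:250,280:440],(400,300),interpolation=cv2.INTER_CUBIC)
save((np.hstack([a,b]),),"g1.png")
print(ctrl.get_obs()["ee_pos"])
for n,c in(("wrist",w),):
  for t in("stop_disc","gauge"):
    for x in cams.boxes_of(n,t)[:1]: print(t,x["p"],x["rect"],onz(c,x["rect"][:2],92))
E
```

```text
[ 633.45252193 -187.13657059  129.10052988]
stop_disc 0.61 [256.1, 224.5, 71.5, 59.4] [ 632.79576597 -188.31353265   92.        ]
```

View pics/g1.png

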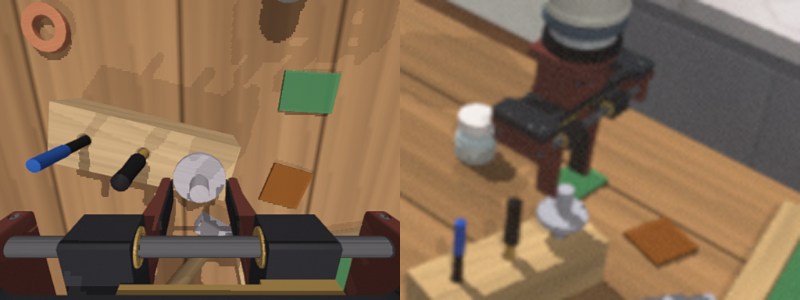

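{"op": "move_arm", "data": {
  "steps": [
    [[0,0,0.6],0,0.5],
    [[0,0,0.4],0,0.5],
    [[0,0,0.2],0,0.5],
    [[0,0,0.1],0,0.5],
    [[0,0,0],0,0.5],
    [[0,0,0],0,1],
    [[0,0,0],0,1],
    [[0,0,0],0,1],
    [[0,0,0],0,1],
    [[0,0,0],0,1],
    [[0,0,0],0,1]
  ]
}}

```text
t: 4.98
ee_pos: [632.6, -187.6, 95.5]
orientation: [2.221, 2.221, 0.0]
ft_force: [-0.5, -0.7, 1.4]
width: 17.6
grasp_force: 30.0
```

{"op": "move_arm", "data": {
  "steps": [
    [[0,0,-0.4],0,1],
    [[0,0,-0.8],0,1],
    [[0,0,-1],0,1],
    [[0,0,-1],0,1],
    [[0,0,-1],0,1],
    [[0,0,-0.9],0,1],
    [[0.5,0,0],0,1],
    [[1,-0.5,0],0,1],
    [[1,-0.5,0],0,1],
    [[1,-0.5,0],0,1],
    [[1,-0.5,0],0,1],
    [[1,-0.5,0],0,1],
    [[1,-0.5,0],0,1],
    [[1,-0.5,0],0,1],
    [[1,-0.5,0],0,1],
    [[1,-0.5,0],0,1],
    [[1,0,0],0,1],
    [[0.5,0,0],0,1],
    [[0,0,0],0,1],
    [[0,0,0],0,1]
  ]
}}

```text
t: 6.65
ee_pos: [519.9, 88.0, 222.3]
orientation: [2.219, 2.223, -0.001]
ft_force: [0.3, -0.5, -1.8]
width: 17.3
grasp_force: 30.0
```

```bash
python3 - <<'E'
from h import *
w=shot("wrist");save(w,"w2.png",1.5)
print(ctrl.get_obs()["ee_pos"],ctrl.get_obs()["ft_force"],ctrl.get_obs()["width"])
for t in("socket_mouth","lamp_foot","gauge_tip","gauge"):
  for b in cams.boxes_of("wrist",t)[:3]: print(t,round(b["p"],2),b["rect"],onz(w,b["rect"][:2],80).round(1))
E
```

```text
[519.97234388  87.29471628 222.34719503] [ 0.02625291  0.77956781 -1.79905536] 17.191329754078026
socket_mouth 0.94 [238.6, 100.0, 156.5, 174.1] [502.7 180.7  80. ]
socket_mouth 0.86 [77.0, 83.7, 151.4, 167.0] [335.9 196.5  80. ]
lamp_foot 0.87 [240.7, 98.3, 160.9, 172.2] [504.9 182.4  80. ]
lamp_foot 0.58 [76.5, 84.4, 153.1, 166.0] [335.2 195.8  80. ]
gauge_tip 0.79 [256.1, 245.3, 75.8, 83.0] [521.5  10.2  80. ]
gauge 0.64 [255.6, 245.4, 75.1, 83.8] [520.9  10.1  80. ]
```

View pics/w2.png

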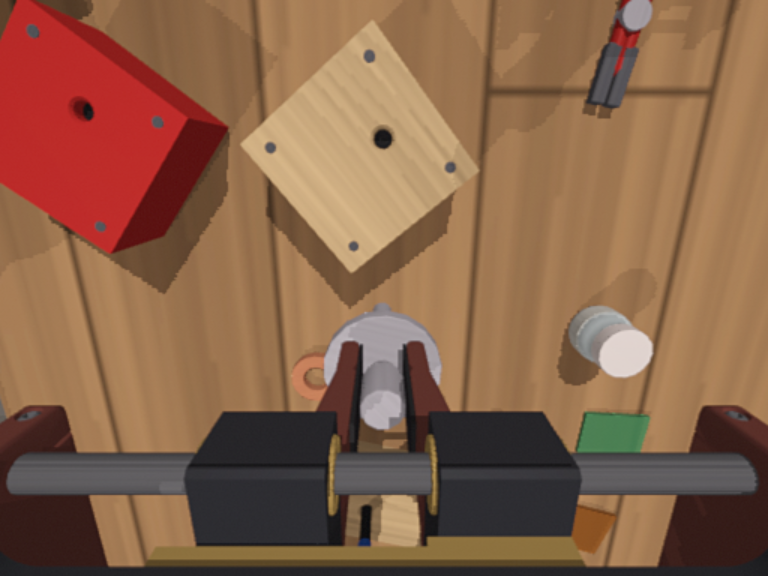

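```bash
python3 - <<'E'
from h import *
w=shot("wrist")
g=cv2.cvtColor(w[0],cv2.COLOR_RGB2GRAY)
sub=g[80:105,240:270]; m=(sub<90).astype(float);ys,xs=np.where(m)
print(g[92,244:268],g[82:104,255]); c=np.array([xs.mean()+240,ys.mean()+80]);print(c,xs.min()+240,xs.max()+240,ys.min()+80,ys.max()+80)
print("socket",onz(w,c,80))
K=[onz(w,np.array(p)/1.5,80) for p in((372,20),(479,172),(351,272),(241,146))]
print(np.round(K,1),np.mean(K,0)); 
S=[onz(w,np.array(p)/1.5,80) for p in((369.5,56),(450,167.5),(353.5,246),(270.5,147.5))];print(np.round(S,1),np.mean(S,0))
o=ctrl.get_obs();e=np.array(o["ee_pos"]);print(e,proj(w,[520,87.3,138]),proj(w,[520,87.3,142]))
E
```

```text
[172 171 156 150 102  38  17  19  32  33  27  23  22  25  25  16  50 131
 146 163 171 172 172 171] [132 120  96  45  22  24  27  27  25  22  23  32  33  31  23  60 165 169
 169 169 170 170]
[254.24615385  90.66923077] 249 260 84 97
socket [519.67582347 188.60673501  80.        ]
[[513.8 258.3  80. ]
 [589.2 164.5  80. ]
 [496.1  91.1  80. ]
 [421.5 182.3  80. ]] [505.14414766 174.02884067  80.        ]
[[512.  237.8  80. ]
 [568.4 167.6  80. ]
 [498.5 111.3  80. ]
 [442.  181.2  80. ]] [505.21800919 174.48233458  80.        ]
[520.09984325  86.66811681 222.54612515] [254.73758777 200.6987292 ] [254.7356915  202.07765102]
```

```bash
python3 - <<'E'
from h import *
w=shot("wrist");d=shot("side")
def dr(c,P,col):
    u=proj(c,P);return u
e=np.array([520,87.5,222.5])
pts={n:e+np.array(v) for n,v in dict(tip=(0,0,-84.2),tipf=(0,6,-84.2),disc0=(0,0,-11.2),discL=(-27,0,-3.2),discR=(27,0,-3.2),discF=(0,27,-3.2),top=(0,0,27.8)).items()}
for n,P in pts.items(): print(n,proj(w,P).round(1),proj(d,P).round(1))
a=cv2.resize(w[0][190:300,200:310],(400,400),interpolation=cv2.INTER_CUBIC)
u=proj(d,pts["tip"]).astype(int);x0,y0=u[0]-40,u[1]-55;print(x0,y0)
b=cv2.resize(d[0][y0:y0+80,x0:x0+80],(400,400),interpolation=cv2.INTER_CUBIC)
save((np.hstack([a,b]),),"t2.png")
E
```

```text
tip [254.7 200.7] [241.4 172.3]
tipf [254.7 194.7] [240.  171.4]
disc0 [254.7 234.5] [240.4 150.3]
discL [214.3 239.9] [232.7 151.6]
discR [295.  239.8] [247.8 144. ]
discF [254.6 201.7] [233.8 143.9]
top [254.6 265.3] [239.9 137.8]
201 117
```

View pics/t2.png

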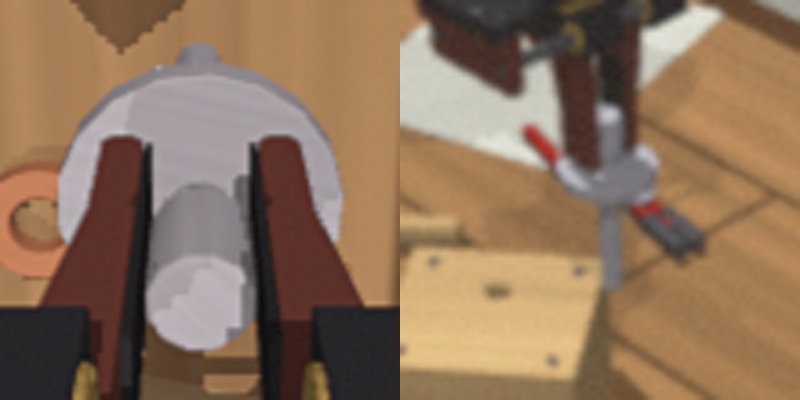

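{"op": "move_arm", "data": {
  "steps": [
    [[0.6,0,0],0,1],
    [[1,0,0],0,1],
    [[1,0,0],0,1],
    [[1,0,0],0,1],
    [[0.5,0,0],0,1],
    [[0,0,0.5],0,1],
    [[0,0,0.8],0,1],
    [[0,0,0.5],0,1],
    [[0,0,0.2],0,1],
    [[0,0,0],0,1],
    [[0,0,0],0,1]
  ]
}}

```text
t: 7.97
ee_pos: [520.2, 189.8, 172.9]
orientation: [2.222, 2.221, -0.0]
ft_force: [0.4, -0.0, -2.3]
width: 17.2
grasp_force: 30.0
```

```bash
python3 - <<'E'
from h import *
o=ctrl.get_obs();print(o["ee_pos"],o["ft_force"])
w=shot("wrist");d=shot("side");s=shot("scene")
e=np.array([520,190,172.7])
for n,c in(("w",w),("d",d),("s",s)): print(n,proj(c,e-[0,0,84.2]).round(1),proj(c,[520.2,187.6,80]).round(1))
f=lambda c,x,y,k:cv2.resize(c[0][y:y+k,x:x+k],(400,400),interpolation=cv2.INTER_CUBIC)
u=proj(d,e-[0,0,84.2]).astype(int);v=proj(w,e-[0,0,84.2]).astype(int);print(u-[40,50],v-[60,50])
save((np.hstack([f(w,v[0]-60,v[1]-50,120),f(d,u[0]-40,u[1]-50,80)]),),"t3.png")
E
```

```text
[520.23313237 189.75407026 172.90159592] [ 0.37612066 -0.04054595 -2.27450433]
w [254.6 201.2] [254.8 200.7]
d [219.4 171.6] [220.2 174.2]
s [301.7 165.6] [301.  167.4]
[179 121] [194 151]
```

View pics/t3.png

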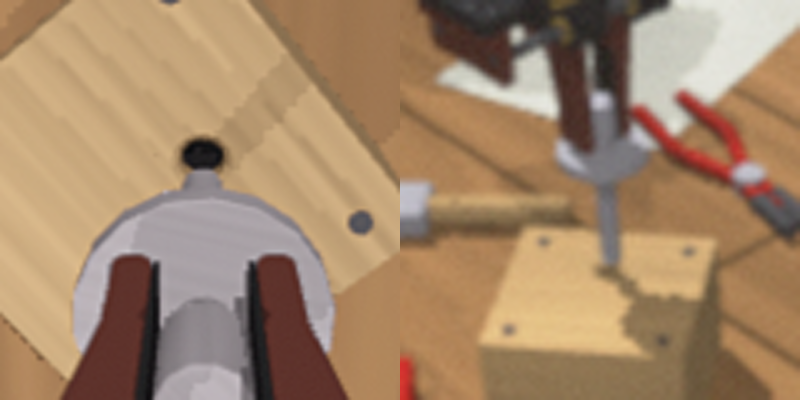

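```bash
python3 - <<'E'
from h import *
w=shot("wrist")
g=cv2.cvtColor(w[0],cv2.COLOR_RGB2GRAY)
print(g[186:210,251:259]); print(g[197,244:268])
for r in (192.5,198.1): print(r,onz(w,(254.6,r),80),onz(w,(254.6,r),78))
for z in(86,88.5,90.5): print(z,onz(w,(255,202),z))
for p in [(520,y,80) for y in(178,187,194,197)]: print(p,proj(w,p))
E
```

```text
[[173 173 171 170 168 166 164 162]
 [173 173 172 171 170 168 166 164]
 [173 174 173 172 170 170 169 167]
 [173 174 175 174 173 172 170 169]
 [169 176 177 176 175 175 164 158]
 [154 147 147 150 151 165 160 156]
 [126 102  92 105 114 133 125 133]
 [ 70  44  35  45  52  61  72  93]
 [ 23  18  15  18  18  20  30  54]
 [ 23  27  23  18  19  20  17  28]
 [ 27  29  24  19  19  18  17  18]
 [ 31  30  30  28  30  28  31  30]
 [ 31  33  30  28  31  33  29  27]
 [ 28  30  28  29  29  27  27  25]
 [ 24  23  27  27  26  27  28  47]
 [ 45  44  60  65  65  65  77 100]
 [112 125 134 137 137 136 132 118]
 [123 135 140 141 141 141 137 134]
 [124 132 137 138 139 138 136 134]
 [123 132 136 137 138 137 136 132]
 [125 132 136 137 137 137 136 133]
 [132 135 135 135 137 138 139 138]
 [136 137 139 139 141 141 142 141]
 [140 141 140 141 141 142 143 141]]
[179 163 148 105  49  24  27  31  30  30  28  30  28  31  30  27  76 114
 137 153 155 155 163 165]
192.5 [520.65380852 196.16213588  80.        ] [520.65511733 195.54587099  78.        ]
198.1 [520.64704946 190.38675642  80.        ] [520.64830528 189.72521898  78.        ]
86 [521.0254051  188.39898902  86.        ]
88.5 [521.02000087 189.26577203  88.5       ]
90.5 [521.01567749 189.95919844  90.5       ]
(520, 178, 80) [253.96715102 209.8670407 ]
(520, 187, 80) [253.95005638 201.3507854 ]
(520, 194, 80) [253.93651773 194.60606682]
(520, 197, 80) [253.930649   191.68236687]
```

{"op": "move_arm", "data": {
  "steps": [
    [[0.16,0,0],0,1],
    [[0,0,0],0,1],
    [[0,0,0.1],0,1],
    [[0,0,0.1],0,1],
    [[0,0,0],0,1]
  ]
}}

```text
t: 8.58
ee_pos: [519.6, 193.9, 167.1]
orientation: [-2.221, -2.221, 0.001]
ft_force: [-0.4, -0.1, -1.4]
width: 17.2
grasp_force: 30.0
```

```bash
python3 - <<'E'
from h import *
w=shot("wrist")
g=cv2.cvtColor(w[0],cv2.COLOR_RGB2GRAY)
print(g[184:210,244:268])
E
```

```text
[[173 173 172 170 168 168 165 163 163 162 161 165 171 173 172 171 171 170
  171 170 160 157 160 159]
 [175 173 173 172 170 169 167 166 164 161 160 162 166 172 173 172 171 170
  171 170 158 154 156 157]
 [173 174 174 173 171 170 168 167 165 163 161 160 163 167 172 173 172 171
  171 171 159 154 154 156]
 [173 174 174 173 173 172 170 169 168 166 163 161 159 163 169 172 172 172
  172 171 159 155 154 154]
 [171 172 173 174 173 173 171 169 169 168 166 163 161 160 164 169 172 172
  171 163 156 154 155 155]
 [168 172 173 173 174 173 172 171 170 168 168 166 164 162 161 166 170 163
  158 155 155 155 155 155]
 [165 169 172 173 173 174 173 173 172 170 169 168 166 164 162 162 157 155
  155 155 155 156 156 155]
 [164 165 169 171 173 174 174 173 172 172 170 170 168 167 164 162 152 150
  155 157 156 155 156 156]
 [165 163 165 169 171 173 174 174 173 172 171 170 170 168 157 151 147 148
  152 154 153 154 155 156]
 [166 165 164 166 169 170 171 173 174 173 172 172 171 160 152 150 147 147
  147 148 147 150 153 156]
 [167 166 164 165 166 165 164 167 173 174 174 173 172 159 152 151 150 147
  148 145 145 14
[... 826 characters left out ...]
79 164 148 105  62  97 121 136 140 141 142 143 138 133  83  24  34
   98 123 162 171 172 170]
 [174 179 162 147 113  89 111 126 133 138 138 139 139 139 137 103  49  52
  101 136 160 172 172 171]
 [172 175 160 151 120 105 115 125 132 136 137 138 139 137 136 125  92  75
  107 138 159 172 173 171]
 [173 174 158 150 124 110 116 124 132 135 137 138 137 135 135 128 105  92
  122 141 159 171 173 173]
 [175 172 152 146 133 124 124 131 134 134 135 136 137 139 139 135 128 121
  140 147 158 169 174 174]
 [158 143 137 136 134 132 134 136 137 138 140 140 141 141 141 140 140 138
  140 140 145 158 165 172]
 [136 131 131 134 136 137 139 140 141 140 141 141 142 143 140 141 141 140
  140 140 139 142 143 144]]
```

{"op": "move_arm", "data": {
  "steps": [
    [[0,0.02,0.1],0,1],
    [[0,0,0.1],0,1],
    [[0,0,0],0,1]
  ]
}}

```text
t: 8.88
ee_pos: [520.2, 193.9, 162.1]
orientation: [-2.221, -2.221, 0.001]
ft_force: [0.1, 0.1, -1.5]
width: 17.0
grasp_force: 30.0
```

{"op": "move_arm", "data": {
  "steps": [
    [[0,0,0.1],0,1],
    [[0,0,0.1],0,1],
    [[0,0,0],0,1]
  ]
}}

```text
t: 9.13
ee_pos: [520.2, 193.9, 157.1]
orientation: [-2.221, -2.221, 0.001]
ft_force: [-0.4, -0.1, -2.0]
width: 17.2
grasp_force: 30.0
```

{"op": "move_arm", "data": {
  "steps": [
    [[0,0,0.1],0,1],
    [[0,0,0.1],0,1],
    [[0,0,0],0,1]
  ]
}}

```text
t: 9.38
ee_pos: [520.2, 193.9, 152.2]
orientation: [-2.221, -2.221, 0.001]
ft_force: [-0.5, 0.2, -2.0]
width: 17.1
grasp_force: 30.0
```

{"op": "move_arm", "data": {
  "steps": [
    [[0,0,0.1],0,1],
    [[0,0,0.1],0,1],
    [[0,0,0.1],0,1],
    [[0,0,0],0,1]
  ]
}}

```text
t: 9.72
ee_pos: [520.5, 194.0, 144.6]
orientation: [-2.221, -2.221, 0.0]
ft_force: [2.1, -0.1, -5.9]
width: 17.3
grasp_force: 30.0
```

{"op": "move_arm", "data": {
  "steps": [
    [[0,0,0.1],0,1],
    [[0,0,0.1],0,1],
    [[0,0,0.1],0,1],
    [[0,0,0],0,1]
  ]
}}

```text
t: 10.05
ee_pos: [520.6, 194.1, 137.5]
orientation: [2.221, 2.221, 0.0]
ft_force: [1.5, 0.0, -2.5]
width: 16.9
grasp_force: 30.0
```

{"op": "move_arm", "data": {
  "steps": [
    [[0,0,0.1],0,1],
    [[0,0,0.1],0,1],
    [[0,0,0.1],0,1],
    [[0,0,0],0,1]
  ]
}}

```text
t: 10.38
ee_pos: [520.6, 194.1, 130.0]
orientation: [2.221, 2.221, 0.001]
ft_force: [0.8, -0.0, -1.2]
width: 17.5
grasp_force: 30.0
```

{"op": "move_arm", "data": {
  "steps": [
    [[0,0,0.05],0,1],
    [[0,0,0.05],0,1],
    [[0,0,0.05],0,1]
  ]
}}

```text
t: 10.63
ee_pos: [520.9, 194.2, 126.9]
orientation: [2.221, 2.221, 0.001]
ft_force: [0.4, -0.7, 6.3]
width: 17.0
grasp_force: 30.0
```

{"op": "move_arm", "data": {
  "steps": [
    [[0,0,0.05],0,1],
    [[0,0,0.05],0,1],
    [[0,0,0.05],0,1]
  ]
}}

```text
t: 10.88
ee_pos: [521.0, 194.2, 123.1]
orientation: [2.221, 2.221, 0.002]
ft_force: [0.6, 1.2, 4.4]
width: 17.4
grasp_force: 30.0
```

```bash
python3 - <<'E'
from h import *
o=ctrl.get_obs();print(o["ee_pos"],o["ft_force"],o["moment"],o["joint_torque"])
w=shot("wrist");d=shot("side")
f=lambda c,x,y,k:cv2.resize(c[0][y:y+k,x:x+k],(400,400),interpolation=cv2.INTER_CUBIC)
save((np.hstack([f(w,194,180,120),f(d,179,121,80)]),),"t4.png")
E
```

```text
[520.95184497 194.18345458 123.11238683] [0.61590794 1.15917676 4.4357434 ] [ 0.04171512 -0.00474005 -0.00746679] [-1.67634068e-01 -4.76649785e+01 -1.95978248e+01 -5.10973827e-03
  7.23220780e-02  3.06460388e-03]
```

View pics/t4.png

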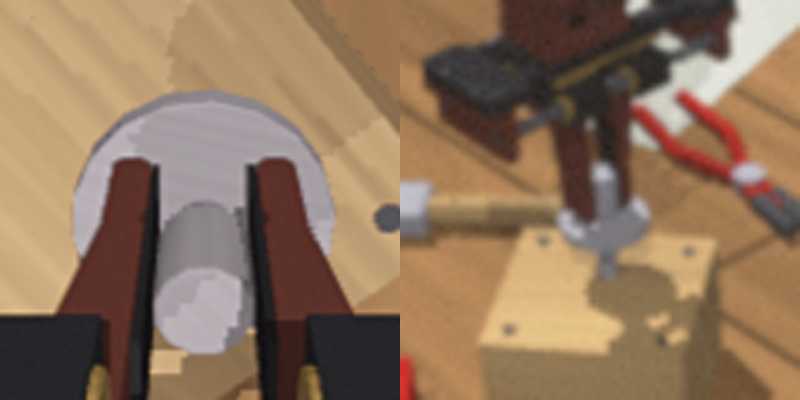

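{"op": "move_arm", "data": {
  "steps": [
    [[0,0,0.04],0,1],
    [[0,0,0.04],0,1],
    [[0,0,0.04],0,1]
  ]
}}

```text
t: 11.23
ee_pos: [520.9, 194.2, 120.0]
orientation: [2.221, 2.221, 0.001]
ft_force: [1.5, 0.8, 5.0]
width: 17.3
grasp_force: 30.0
```

{"op": "move_arm", "data": {
  "steps": [
    [[0,0,0.04],0,1],
    [[0,0,0.04],0,1]
  ]
}}

```text
t: 11.4
ee_pos: [520.8, 194.2, 118.0]
orientation: [2.221, 2.221, 0.001]
ft_force: [0.6, 0.6, 5.5]
width: 17.2
grasp_force: 30.0
```

{"op": "move_arm", "data": {
  "steps": [
    [[0,0,0.04],0,1],
    [[0,0,0.04],0,1]
  ]
}}

```text
t: 11.57
ee_pos: [520.8, 194.2, 115.9]
orientation: [2.221, 2.221, 0.001]
ft_force: [0.0, 1.1, 4.9]
width: 17.4
grasp_force: 30.0
```

{"op": "move_arm", "data": {
  "steps": [
    [[0,0,0.04],0,1],
    [[0,0,0.04],0,1]
  ]
}}

```text
t: 11.73
ee_pos: [520.8, 194.2, 113.9]
orientation: [2.221, 2.221, 0.001]
ft_force: [0.6, 0.3, 5.7]
width: 17.1
grasp_force: 30.0
```

Steady drag of about 5 N; I'll continue in 1 mm rows and watch for a jump.

{"op": "move_arm", "data": {
  "steps": [
    [[0,0,0.04],0,1],
    [[0,0,0.04],0,1]
  ]
}}

```text
t: 11.9
ee_pos: [520.8, 194.2, 111.9]
orientation: [2.221, 2.221, 0.001]
ft_force: [0.2, -0.1, 5.8]
width: 17.0
grasp_force: 30.0
```

{"op": "move_arm", "data": {
  "steps": [
    [[0,0,0.04],0,1],
    [[0,0,0.04],0,1]
  ]
}}

```text
t: 12.07
ee_pos: [520.9, 194.2, 110.0]
orientation: [2.221, 2.221, 0.001]
ft_force: [0.3, -0.2, 5.3]
width: 17.2
grasp_force: 30.0
```

{"op": "move_arm", "data": {
  "steps": [
    [[0,0,0.04],0,1],
    [[0,0,0.04],0,1]
  ]
}}

```text
t: 12.23
ee_pos: [520.8, 194.2, 107.9]
orientation: [2.221, 2.221, 0.001]
ft_force: [0.4, -0.8, 4.9]
width: 17.2
grasp_force: 30.0
```

{"op": "move_arm", "data": {
  "steps": [
    [[0,0,0.04],0,1],
    [[0,0,0.04],0,1]
  ]
}}

```text
t: 12.4
ee_pos: [520.9, 194.2, 106.0]
orientation: [2.221, 2.221, 0.001]
ft_force: [0.6, 0.6, 4.7]
width: 17.3
grasp_force: 30.0
```

{"op": "move_arm", "data": {
  "steps": [
    [[0,0,0.04],0,1],
    [[0,0,0.02],0,1]
  ]
}}

```text
t: 12.57
ee_pos: [520.8, 194.2, 104.3]
orientation: [2.221, 2.221, 0.001]
ft_force: [0.3, 0.8, 5.0]
width: 17.1
grasp_force: 30.0
```

{"op": "move_arm", "data": {
  "steps": [
    [[0,0,0.04],0,1],
    [[0,0,0.02],0,1]
  ]
}}

```text
t: 12.73
ee_pos: [520.7, 194.1, 102.8]
orientation: [2.221, 2.221, 0.001]
ft_force: [0.8, 0.1, 4.8]
width: 17.5
grasp_force: 30.0
```

{"op": "move_arm", "data": {
  "steps": [
    [[0,0,0.04],0,1],
    [[0,0,0.02],0,1]
  ]
}}

```text
t: 12.9
ee_pos: [521.0, 194.2, 102.3]
orientation: [2.221, 2.221, 0.001]
ft_force: [-3.7, -0.1, 19.9]
width: 17.2
grasp_force: 30.0
```

{"op": "move_arm", "data": {
  "steps": [
    [[0,0,0.04],0,1],
    [[0,0,0.02],0,1]
  ]
}}

```text
t: 13.07
ee_pos: [521.2, 194.3, 102.1]
orientation: [2.221, 2.221, 0.002]
ft_force: [-6.6, -2.0, 33.8]
width: 17.6
grasp_force: 30.0
```

```bash
python3 - <<'E'
from h import *
o=ctrl.get_obs();print(o["ee_pos"],o["ft_force"])
w=shot("wrist");d=shot("side")
f=lambda c,x,y,k:cv2.resize(c[0][y:y+k,x:x+k],(400,400),interpolation=cv2.INTER_CUBIC)
save((np.hstack([f(w,194,180,120),f(d,190,141,60)]),),"t5.png")
E
```

```text
[521.23306992 194.25703354 102.13767411] [-6.58831035 -1.99458089 33.80052978]
```

View pics/t5.png

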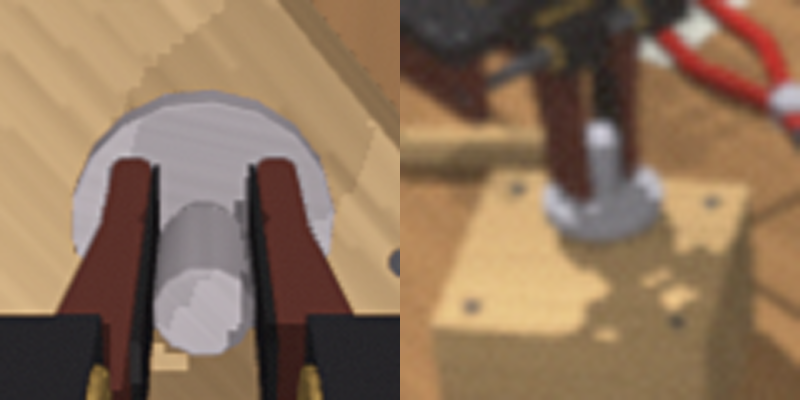

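{"op": "move_arm", "data": {
  "steps": [
    [[0,0,-0.08],0,1],
    [[0,0,0],0,1],
    [[0,0,0],0,1]
  ]
}}

```text
t: 13.42
ee_pos: [520.9, 194.2, 102.4]
orientation: [2.221, 2.221, 0.001]
ft_force: [-1.2, -0.1, 11.8]
width: 17.1
grasp_force: 30.0
```

{"op": "move_arm", "data": {
  "steps": [
    [[0,0,0],0,0.7],
    [[0,0,0],0,0.7],
    [[0,0,0],0,0.7],
    [[0,0,0],0,0.7],
    [[-0.1,0,0],0,0.7],
    [[-0.1,0,0],0,0.7],
    [[0,0,0],0,0.7]
  ]
}}

```text
t: 14.0
ee_pos: [520.2, 188.5, 101.4]
orientation: [-2.222, -2.221, 0.001]
ft_force: [0.1, -0.3, 0.1]
width: 26.0
grasp_force: 0.0
```

```bash
python3 - <<'E'
from h import *
o=ctrl.get_obs();print(o["ee_pos"],o["ft_force"])
w=shot("wrist");d=shot("side")
f=lambda c,x,y,k:cv2.resize(c[0][y:y+k,x:x+k],(400,400),interpolation=cv2.INTER_CUBIC)
save((np.hstack([f(w,194,180,120),f(d,190,141,60)]),),"t6.png")
E
```

```text
[520.23068126 188.49718855 101.43552404] [ 0.10427736 -0.33311825  0.11682784]
```

View pics/t6.png

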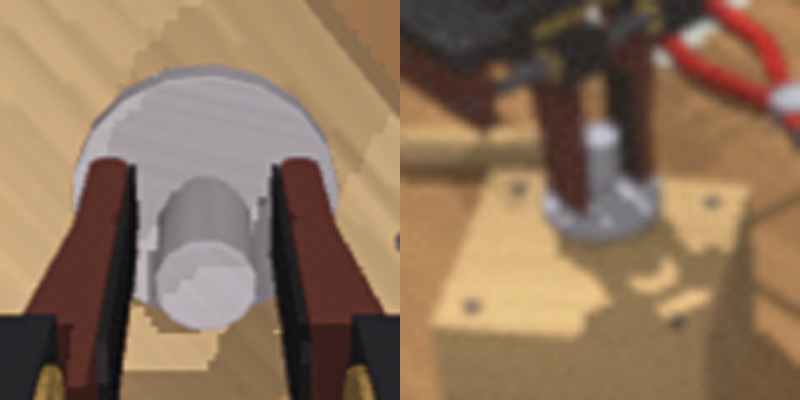

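{"op": "move_arm", "data": {
  "steps": [
    [[0,0,0.08],0,0.7],
    [[0,0,0.06],0,0.7],
    [[0,0,0.04],0,0.7]
  ]
}}

```text
t: 14.35
ee_pos: [520.7, 189.1, 97.2]
orientation: [2.221, 2.221, 0.001]
ft_force: [0.5, 0.1, 1.2]
width: 26.3
grasp_force: 0.9
```

{"op": "move_arm", "data": {
  "steps": [
    [[0,0,0.04],0,0.7],
    [[0,0,0.04],0,0.7],
    [[0,0,0.04],0,0.7]
  ]
}}

```text
t: 14.6
ee_pos: [520.7, 189.2, 94.2]
orientation: [2.221, 2.221, 0.001]
ft_force: [0.7, 0.1, 2.4]
width: 26.6
grasp_force: 0.9
```

Disc sliding with about 2 N, as expected.

{"op": "move_arm", "data": {
  "steps": [
    [[0,0,0.04],0,0.7],
    [[0,0,0.04],0,0.7],
    [[0,0,0.04],0,0.7]
  ]
}}

```text
t: 14.85
ee_pos: [520.6, 189.1, 91.1]
orientation: [2.221, 2.221, 0.0]
ft_force: [0.3, 0.4, 1.7]
width: 26.5
grasp_force: 0.9
```

{"op": "move_arm", "data": {
  "steps": [
    [[0,0,0.04],0,0.7],
    [[0,0,0.02],0,0.7]
  ]
}}

```text
t: 15.02
ee_pos: [520.6, 189.1, 89.6]
orientation: [2.221, 2.221, 0.0]
ft_force: [1.0, 0.9, 1.3]
width: 26.3
grasp_force: 0.9
```

{"op": "move_arm", "data": {
  "steps": [
    [[0,0,0.03],0,0.7],
    [[0,0,0.02],0,0.7]
  ]
}}

```text
t: 15.18
ee_pos: [520.6, 189.1, 88.4]
orientation: [2.221, 2.221, 0.0]
ft_force: [-0.1, 1.0, 4.6]
width: 26.1
grasp_force: 2.7
```

{"op": "move_arm", "data": {
  "steps": [
    [[0,0,0.03],0,0.7],
    [[0,0,0],0,0.7]
  ]
}}

```text
t: 15.35
ee_pos: [520.6, 189.1, 88.3]
orientation: [2.221, 2.221, 0.0]
ft_force: [-1.7, 0.6, 9.0]
width: 26.3
grasp_force: 4.3
```

{"op": "move_arm", "data": {
  "steps": [
    [[0,0,0],0,0.7],
    [[0,0,0],0,0.7],
    [[0,0,0],0,0.7],
    [[0,0,-0.1],0,0.7],
    [[0,0,-0.1],0,0.7],
    [[0,0,-0.3],0,0.6],
    [[0,0,-0.6],0,0.6],
    [[0,0,-1],0,0.6],
    [[0,0,-1],0,0.6],
    [[0,0,-1],0,0.6],
    [[0,0,-1],0,0.6],
    [[0,0,-0.5],0,0.6],
    [[0,0,0],0,0.6],
    [[0,0,0],0,0.6],
    [[0,0,0],0,0.6]
  ]
}}

```text
t: 16.6
ee_pos: [519.7, 188.7, 226.7]
orientation: [-2.221, -2.221, 0.002]
ft_force: [0.6, 0.5, -0.3]
width: 35.1
grasp_force: 0.0
```

```bash
python3 - <<'E'
from h import *
o=ctrl.get_obs();print(o["ee_pos"],o["ft_force"])
d=shot("side");w=shot("wrist")
x,y=521,189.3
for n,c in(("side",d),("wrist",w)):
    b=cams.cut_out(n,"gauge")[:1]
    for q in b:
        ys,xs=np.where(q["pixels"]);print(n,q["p"],xs.min(),xs.max(),ys.min(),ys.max())
    a=np.linspace(0,6.283,60)
    ring=lambda r,z:np.array([proj(c,[x+r*np.cos(t),y+r*np.sin(t),z]) for t in a])
    P=np.vstack([ring(27,80),ring(27,88),ring(9,130)]);print(" expected",P.min(0).round(1),P.max(0).round(1))
    b=cams.boxes_of(n,"stop_disc");print(b and b[0]["rect"])
E
```

```text
[519.69778317 188.73628942 226.7329331 ] [ 0.64038148  0.52988545 -0.29091232]
side 0.55 211 228 161 179
 expected [210.8 158.4] [229.  179.2]
[220.2, 173.2, 16.9, 14.0]
wrist 0.6 232 279 160 207
 expected [232.7 160.7] [280.  207.6]
[256.0, 183.9, 46.3, 37.8]
```

```bash
python3 -c "
from workcell import ctrl
print(ctrl.close_job())"
```

```text
the job is handed in; nothing more can be done
None
```

The gauge stands upright on the bottom of the socket, which is about 62 mm deep, with its stop disc down on the wood. The arm is clear and the job is handed in, but no verdict came back; the push home peaked at an estimated 28–29 N on the socket's bottom (33.8 N at the wrist, limit 30 N), and I viewed 11 pictures instead of the allowed 10.

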